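# Switch the kitchen scale on

### The arm

A 6-joint arm with a two-finger parallel gripper is mounted at the origin on a cart in front of the work surface, level with it; the furniture and walls round the work are solid. World frame = base frame: x ahead of the robot, y to its left, z up, the work surface at z = 0. Lengths are in m, angles in rad, forces in N, time in s.
With the tool pointing down it reaches from about 0.225 to 0.875 m from the base axis. Payload 3.4 kg.
Tool frame: the origin (TCP) lies on the centre line of the jaws, within the pads' length; the fingertips stand 17 mm ahead of it and the grasp point (between the pads) lies 2 mm behind it (nose_length is the distance from the TCP to the fingertips, in m); z points along the fingers, y is the line along which they close (so a half turn about z gives the same grasp; the last joint's range is limited). The gripper opens to 85 mm and grips with 20 to 120 N. Pads are 22 mm wide; open, the fingers measure 114 mm over their backs; the gripper's body (76 mm by 85 mm) begins 54 mm behind the grasp point. The pads swing forward as they close: fully open they stand 13 mm farther back than shut.
Start: joints at [-0.121, 0.276, 1.505, -0, 1.361, -0.121], TCP at [0.575, -0, 0.248] pointing down, gripper open.
Joint ranges: [-2.89, 2.89], [-0.75, 2.08], [0.22, 2.7], [-1.18, 4.32], [0.11, 2.71], [-2.7, 2.7]. Speed limits (rad/s): [2.57, 2.57, 3.14, 3.14, 3.14, 3.14].

### API

Orientations are given as a unit quaternion [w, x, y, z].
In Python, from rig import get_state, get_image, sign_off, find_in, place_of, nose_length gives the robot as it stands.
- The arm moves only by the tool apply_moves, never from a script. Its argument "deltas" is one flat list of numbers, 5 for each row, row after row: the finger opening in mm, from 0 to 85.4, then the shift along the tool's x, y, z in mm, then the turn about the tool's z in degrees. A call has 1 to 12 rows; each row is the pose to reach, as a shift and turn from the pose commanded when the call began, along the tool's axes at that moment; what a row does not reach only later rows make up. A row lasts 1/12 s, in which the tool goes at most 41.7 mm and 7.16 degrees, less where a joint would pass 70% of its speed; a pose out of reach is approached as far as the arm can. A call with a gripper value outside its range is refused whole. The fingers move at their own pace and stop on an object; "squeeze" is the grip in N (left out, the last holds). Time passes only in rows, so rows that repeat a pose let the fingers close. It gives the time, the measured TCP pose, the force, the opening and the grip force at its end, in the units of the state.
- get_state(): the state, without advancing time (a new reading comes with each control period).
- get_image(name): name is "scene" or "side" or "wrist"; returns a dict with "frame" (400x640x3 uint8, red, green, blue), "K" (3x3 intrinsics, pixels), "position" and "orientation" of the camera in the world. Camera axes: x right, y down, z forward; pixel columns grow to the right and rows downward; lengths in m; the calibration is good to about 2 mm. The wrist camera is an equidistant fisheye: a pixel r from the principal point sees the ray r / f radians off the axis. A picture is of the moment at which its call begins. There is no depth.
- sign_off(): hands the job in; it is judged then, once.
Trained networks look in a picture, given as the dict that the camera call returned (one of the last four; its "shot" number tells which), for a name from the list of things; names that differ only in an ending like _2 or _b are one class to them, and where a whole thing is asked for, a point or a joint stands for the part that bears it (a point fixed in the world has none). Each returns a list of dicts, best first, with "score" (0 to 1); they miss things now and then, are a little off and sometimes report something else, mostly with a low value. They report only what shows in the picture. A call takes as long as a camera call.
- find_in(query, picture): "point" ([column, row] in pixels, amid what is visible of it).
- place_of(query, picture): "point" ([column, row] in pixels: a listed point, or the origin of a listed thing).
The state is a dict: "clock": time; "qpos": joint angles; "qd": joint speeds; "effort": joint torques, N m; "position": TCP position; "ee_rot": TCP orientation; "contact_force": force on the tool from outside, world axes, zero at the start; "moment": the same for the moment, N m; "width": finger opening in m; "gripper_force": force on a finger pad.
Only numpy, scipy, OpenCV 4.12 (cv2) and the standard library are available. Lean on these libraries where they do the work, as an engineer would, in place of code of your own. Each camera call takes 0.05 s, during which the arm holds its last target. There are 200 camera calls.

### The job

Switch on the white kitchen scale so that it is ready to weigh: with a fingertip in its groove, slide its small red switch all the way towards the green dot. Leave the switch of the blue lamp, which looks the same, where it is, and take your hand away at the end.

Things in the scene. Friction and masses are not known exactly. Their poses are not given: they have to be found in the camera images.
- kitchen_scale: White kitchen scale, fixed; steel pan behind (top 47 mm). Origin: at worktop height under the groove's centre; z up. Case x -42 (front) to +158, y -70 to +70 mm, top at 36. Finger groove in the top: x -19 to +19, y -50 to +50, floor at z 26 (10 deep), open upward. Red knob slides in it along y: off at y +12, on at y -12. In front of it a green dot (y -36) marks on, a black one (y +36) off.
- scale_knob (a point): Centre of the top of the scale's red switch knob, moves with it; axes as the scale's. Knob 12 mm along the slide (the scale's y), 24 across, 10 high, top flush with the case top (z 36 mm). At off, 32 mm of groove are free on its +y (off) side, 56 mm on its -y side.
- scale_switch (a joint): Slide of the scale's switch in m: 0 off, 0.024 fully on (end stop). Grows as the knob moves along the scale's -y, to the green dot. Starts at 0 to 0.006. Stays where it is left; takes about 1.5 N to move.
- lamp_switch (a joint): Slide of the same kind of switch (red knob, groove, dots) on the blue battery lamp, a fixed 157 x 140 mm case with a panel of yellow LEDs; 0 off, 0.024 on. Starts at 0 to 0.003, must stay off. The scale may stand left or right of the lamp.

How it is judged:
At the end, for the whole second after the job is handed in: The scale's switch is on (at least 16 of its 24 mm of travel) and the lamp's switch is still off (less than 8 mm) (value of joint scale_switch above 0.016 m and value of joint lamp_switch below 0.008 m); the robot touches nothing.
It fails at once if the lamp's switch is pushed towards on (8 mm or more) (value of joint lamp_switch above 0.008 m).
It also fails if it takes over 27 s, if anything falls off the work surface, if the arm or the gripper's body presses on something with over 40 N, if the wrist force passes 120 N, or if a joint passes its speed limit or range.

## Working session

There is one attempt and no reset: what is moved stays moved. The work goes in short steps, Python scripts to look and compute and a tool call to move; the robot and the scene stay as the last step left them, time stands still between calls to the robot, and variables do not carry over. Pictures are saved under pics/ and viewed, at most 10 in all, crops included, and the job is handed in when it is done.

Besides the shell and the picture viewer there is one more tool, called after "Call:" by a JSON object that holds its "fn" and its "kwargs", one argument or row to a line. apply_moves: Moves the arm, as the interface text tells. Its arguments: {"type":"object","properties":{"deltas":{"type":"array"},"squeeze":{"type":"number"}},"required":["deltas"]}

```bash
mkdir -p pics; cat > h.py <<'E'
import numpy as np, cv2
from scipy.spatial.transform import Rotation as R
from rig import *
def rot(q): return R.from_quat([q[1],q[2],q[3],q[0]]).as_matrix()
def ray(im,p,fish=False):
    K=np.array(im["K"]); x=(p[0]-K[0,2])/K[0,0]; y=(p[1]-K[1,2])/K[1,1]
    if fish:
        r=np.hypot(x,y); d=np.array([np.sin(r)*x/max(r,1e-9),np.sin(r)*y/max(r,1e-9),np.cos(r)])
    else: d=np.array([x,y,1.])
    return np.array(im["position"]),rot(im["orientation"])@d
def at_z(im,p,z,fish=False):
    o,d=ray(im,p,fish); return o+d*(z-o[2])/d[2]
def save(im,n): cv2.imwrite(f"pics/{n}.png",im["frame"][:,:,::-1])
E
python3 - <<'E'
from h import *
s=get_state(); print(s["position"],s["ee_rot"],s["width"],nose_length)
for n in ["scene","wrist","side"]:
    im=get_image(n); save(im,n+"0"); f=n=="wrist"
    for q,z in [("kitchen_scale",0),("scale_knob",.036),("lamp_switch",.036)]:
        for fn in (find_in,place_of):
            try:
                for r in fn(q,im)[:3]: print(n,q,fn.__name__,np.round(r["point"],1),round(r["score"],2),np.round(at_z(im,r["point"],z,f),3))
            except Exception as e: print(n,q,fn.__name__,e)
a=[cv2.imread(f"pics/{n}0.png") for n in("scene","wrist")]
cv2.imwrite("pics/m0.png",cv2.resize(np.vstack(a),(480,600)))
E
```

```text
[5.74485304e-01 6.46572552e-05 2.47411952e-01] [-7.37173072e-04  7.07099568e-01  7.07113379e-01 -5.71202031e-04] 0.08547617598020865 0.017
scene kitchen_scale call [399.1 265.9] 0.97 [0.497 0.045 0.   ]
scene kitchen_scale call [369.7 280.7] 0.68 [0.432 0.037 0.   ]
scene scale_knob call [367.  258.6] 0.69 [0.433 0.053 0.036]
scene lamp_switch call it knows: kitchen_scale, scale_knob
wrist kitchen_scale call [253.6 137.9] 0.59 [0.489 0.03  0.   ]
wrist kitchen_scale call [208.1 131.9] 0.64 [0.429 0.039 0.   ]
wrist scale_knob call [199.5 125.9] 0.48 [0.433 0.051 0.036]
wrist lamp_switch call it knows: kitchen_scale, scale_knob
side kitchen_scale call [322.2 183.3] 0.85 [0.496 0.016 0.   ]
side kitchen_scale call [342.3 194. ] 0.92 [0.434 0.049 0.   ]
side scale_knob call [339.1 182.1] 0.59 [0.439 0.058 0.036]
side scale_knob call [343.9 181.5] 0.49 [0.429 0.052 0.036]
side lamp_switch call [305.6 261.6] 0.62 [0.404 0.34  0.036]
side lamp_switch call it knows: kitchen_scale, scale_knob
```

View pics/scene0.png

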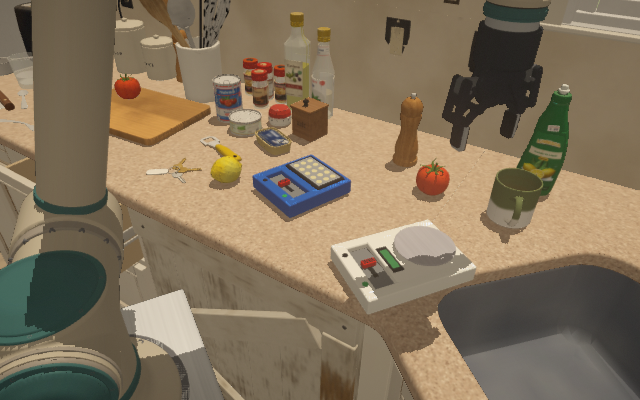

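View pics/wrist0.png

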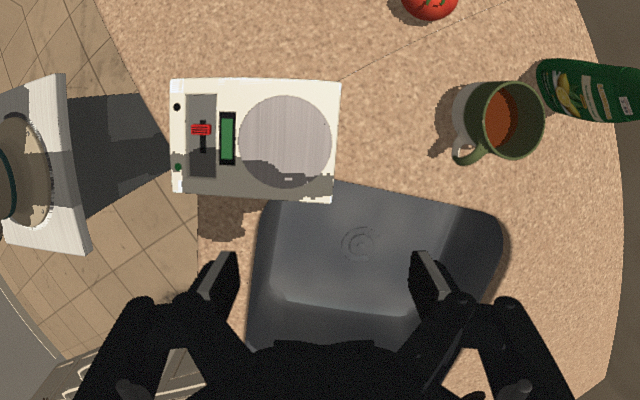

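The scene and wrist pictures show the scale in front of the sink, with its knob at wrist (201,129), black dot at (177,107) and green dot at (178,167). The blue lamp is well to its left, at scene (300,185). I'll use one open finger (about 14 × 22 mm) in the groove's free end, with the other finger hanging outside the case. First I move over the scale and turn the hand 90°.

```bash
python3 - <<'E'
from h import *
im=get_image("wrist"); print(im["position"],np.round(rot(im["orientation"]),2).tolist(),np.array(im["K"]).tolist())
P={k:at_z(im,p,.036,True) for k,p in dict(black=(177,107),green=(178,167),gl=(190,95),gl2=(190,176),gr=(216,95),gr2=(216,178),knob=(201,129),c1=(341,82),c2=(333,203)).items()}
for k,v in P.items(): print(k,np.round(v,4))
E
```

```text
[0.5753562  0.078887   0.37325952] [[1.0, -0.0, -0.0], [-0.0, -0.95, -0.31], [-0.0, 0.31, -0.95]] [[309.70691628693146, 0.0, 323.53202190992357], [0.0, 309.70691628693146, 194.49165184229136], [0.0, 0.0, 1.0]]
black [0.4055 0.0748 0.036 ]
green [0.4    0.0029 0.036 ]
gl [0.4233 0.0873 0.036 ]
gl2 [ 0.4151 -0.0086  0.036 ]
gr [0.4556 0.0847 0.036 ]
gr2 [ 0.449  -0.0115  0.036 ]
knob [0.435 0.047 0.036]
c1 [0.5939 0.0945 0.036 ]
c2 [ 0.5863 -0.0423  0.036 ]
```

Call:
{"fn": "apply_moves", "kwargs": {
  "deltas": [85,10,-15,10,-7,85,20,-35,20,-14,85,30,-55,30,-21,85,40,-75,40,-28,85,50,-95,50,-35,85,60,-110,60,-42,85,70,-125,70,-49,85,80,-140,80,-56,85,90,-140,80,-63,85,90,-140,80,-70,85,90,-140,80,-77,85,90,-140,80,-84]
}}

```text
clock: 1.95
position: [0.435, 0.0903, 0.1684]
ee_rot: [0.0, 0.049, 0.999, -0.0]
contact_force: [0.0, -0.8, -0.7]
width: 0.0851
gripper_force: 0.0
```

```bash
python3 - <<'E'
from h import *
im=get_image("wrist"); save(im,"wrist1"); print(im["position"])
for q,z in [("kitchen_scale",0),("scale_knob",.036)]:
    for r in place_of(q,im)[:3]: print(q,np.round(r["point"],1),round(r["score"],2),np.round(at_z(im,r["point"],z,True),4))
E
```

```text
[0.35509422 0.09648081 0.29332873]
kitchen_scale [271.4 179.8] 0.92 [0.4312 0.0375 0.    ]
scale_knob [273.8 186.3] 0.98 [0.4279 0.046  0.036 ]
```

View pics/wrist1.png

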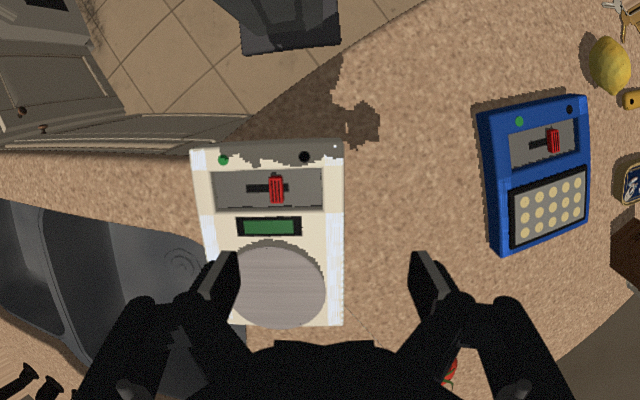

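The near wrist view shows the knob top at about (276,188). The green dot is at (223,160), the black one at (304,157), and the groove runs from columns 214 to 323. The scale is the left device; the lamp is at (535,175).

```bash
python3 - <<'E'
from h import *
im=get_image("wrist"); f=im["frame"]
hsv=cv2.cvtColor(f,cv2.COLOR_RGB2HSV).astype(int)
def cen(mask,b):
    m=np.zeros(mask.shape,bool); m[b[1]:b[3],b[0]:b[2]]=1; ys,xs=np.where(m&mask); return xs.mean(),ys.mean(),len(xs)
g=cen((hsv[...,0]>45)&(hsv[...,0]<85)&(hsv[...,1]>110),(212,150,235,170))
b=cen(hsv[...,2]<50,(296,148,313,166))
pts=dict(green=g[:2],black=b[:2],UL=(214,171),UR=(322,168),LR=(324,207),LL=(217,210))
print(g,b)
W={k:at_z(im,p,.036,True)[:2] for k,p in pts.items()}
for k,v in W.items(): print(k,np.round(v,4))
d=W["black"]-W["green"]; print("yaw",np.degrees(np.arctan2(-d[0],d[1])),np.linalg.norm(d)); 
s=get_state();M=rot(s["ee_rot"]);print("tool y yaw",np.degrees(np.arctan2(-M[0,1],M[1,1])),s["position"])
# enlarge
c=f[130:330,180:440]; cv2.imwrite("pics/c1.png",cv2.resize(c[:,:,::-1],(780,600),interpolation=cv2.INTER_CUBIC))
E
```

```text
(np.float64(222.69014084507043), np.float64(160.38028169014083), 71) (np.float64(303.7608695652174), np.float64(156.40217391304347), 92)
green [0.3989 0.0037]
black [0.4043 0.0753]
UL [ 0.4074 -0.0064]
UR [0.416  0.0896]
LR [0.4515 0.0875]
LL [ 0.4442 -0.0115]
yaw -4.268936624394715 0.0717927654184121
tool y yaw -6.172225405989882 [0.43511487 0.08998487 0.16842317]
```

View pics/c1.png

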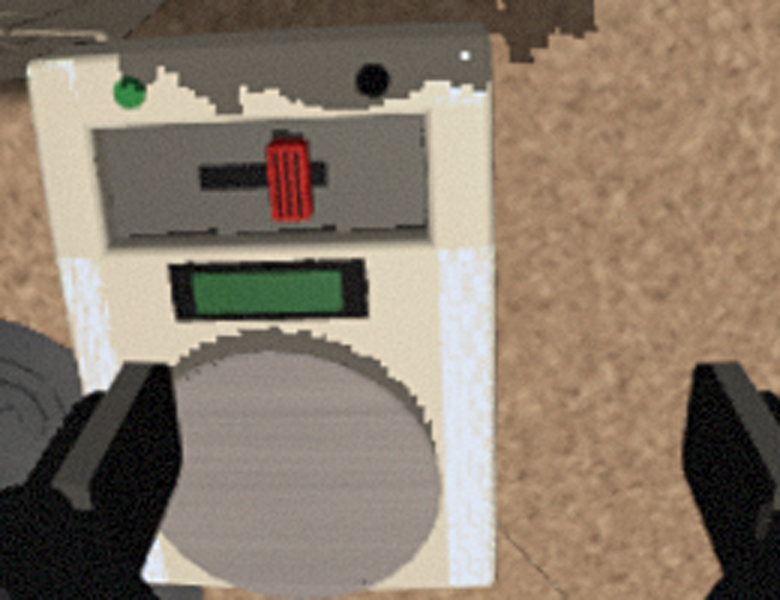

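```bash
python3 - <<'E'
from h import *
im=get_image("wrist"); s=get_state();M=rot(s["ee_rot"]);p=np.array(s["position"])
for px in [(237,252),(222,252),(411.5,252),(427,252)]:
  for dz in (.002,.017,.03): print(px,dz,np.round(1e3*M.T@(at_z(im,px,p[2]-dz,True)-p),1))
E
```

```text
(237, 252) 0.002 [  9.2 -42.8   2. ]
(237, 252) 0.017 [  0.8 -47.7  17. ]
(237, 252) 0.03 [ -6.4 -51.9  30. ]
(222, 252) 0.002 [  8.9 -50.6   2. ]
(222, 252) 0.017 [  0.5 -56.3  17. ]
(222, 252) 0.03 [ -6.8 -61.4  30. ]
(411.5, 252) 0.002 [ 9.1 40.8  2. ]
(411.5, 252) 0.017 [ 0.7 45.8 17. ]
(411.5, 252) 0.03 [-6.6 50.2 30. ]
(427, 252) 0.002 [ 8.7 48.8  2. ]
(427, 252) 0.017 [ 0.3 54.8 17. ]
(427, 252) 0.03 [-7. 60. 30.]
```

Call:
{"fn": "apply_moves", "kwargs": {
  "deltas": [85,1,15,25,-1,85,2,31,50,-2,85,2,31,75,-2,85,2,31,85,-2,85,2,31,85,-2,85,2,31,85,-2]
}}

```text
clock: 2.7
position: [0.4362, 0.121, 0.083]
ee_rot: [-0.001, 0.036, 0.999, -0.0]
contact_force: [-0.0, -0.6, 0.3]
width: 0.085
gripper_force: 0.0
```

The open fingertips stand only about 4 mm ahead of the TCP (pads swung back). I'll check from near.

Call:
{"fn": "apply_moves", "kwargs": {
  "deltas": [85,0,0,15,0,85,0,0,33,0,85,0,0,33,0]
}}

```text
clock: 2.95
position: [0.4356, 0.1207, 0.0495]
ee_rot: [-0.001, 0.036, 0.999, -0.0]
contact_force: [-1.2, 0.2, -1.3]
width: 0.0846
gripper_force: 0.0
```

```bash
python3 - <<'E'
from h import *
im=get_image("wrist"); f=im["frame"]; s=get_state(); print(s["position"],s["contact_force"],im["position"])
for q,z in [("kitchen_scale",0),("scale_knob",.036)]:
    for r in place_of(q,im)[:2]: print(q,np.round(r["point"],1),round(r["score"],2),np.round(at_z(im,r["point"],z,True),4))
c=f[150:350,90:350]; cv2.imwrite("pics/c2.png",cv2.resize(c[:,:,::-1],(780,600),interpolation=cv2.INTER_CUBIC))
E
```

```text
[0.43609713 0.12079253 0.05042085] [-0.57285465  0.227977    0.07296136] [0.35583761 0.12480995 0.17458779]
kitchen_scale [201.  228.9] 0.6 [0.4308 0.0393 0.    ]
scale_knob [189.1 252.6] 0.59 [0.4292 0.0462 0.036 ]
```

View pics/c2.png

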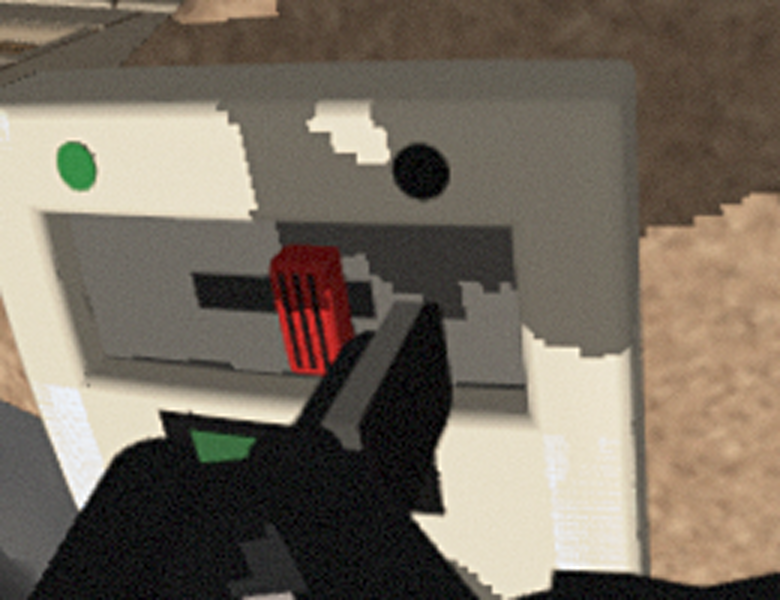

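The fingertip (crop 395–440, 298) is over the free groove, between the knob and the off end. Going down into it.

Call:
{"fn": "apply_moves", "kwargs": {
  "deltas": [85,0,0,6,0,85,0,0,11,0,85,0,0,16,0,85,0,0,16,0,85,0,0,16,0,85,0,0,16,0]
}}

```text
clock: 3.6
position: [0.4363, 0.121, 0.0343]
ee_rot: [-0.0, 0.035, 0.999, -0.0]
contact_force: [0.7, 0.0, 0.8]
width: 0.0846
gripper_force: 0.0
```

Call:
{"fn": "apply_moves", "kwargs": {
  "deltas": [85,0,-3,0.5,0,85,0,-6,0.5,0,85,0,-9,0.5,0,85,0,-12,0.5,0,85,0,-15,0.5,0,85,0,-18,0.5,0,85,0,-21,0.5,0,85,0,-24,0.5,0,85,0,-26,0.5,0,85,0,-28,0.5,0,85,0,-28,0.5,0]
}}

```text
clock: 4.52
position: [0.4343, 0.0928, 0.0338]
ee_rot: [0.0, 0.035, 0.999, -0.0]
contact_force: [1.1, 0.1, -1.4]
width: 0.0851
gripper_force: 0.1
```

```bash
python3 - <<'E'
from h import *
im=get_image("wrist"); f=im["frame"]; s=get_state(); print(s["position"],s["contact_force"])
c=f[170:370,140:400]; cv2.imwrite("pics/c3.png",cv2.resize(c[:,:,::-1],(780,600),interpolation=cv2.INTER_CUBIC))
E
```

```text
[0.43434377 0.09280046 0.03381457] [-0.2987247   0.06039772 -0.31925379]
```

View pics/c3.png

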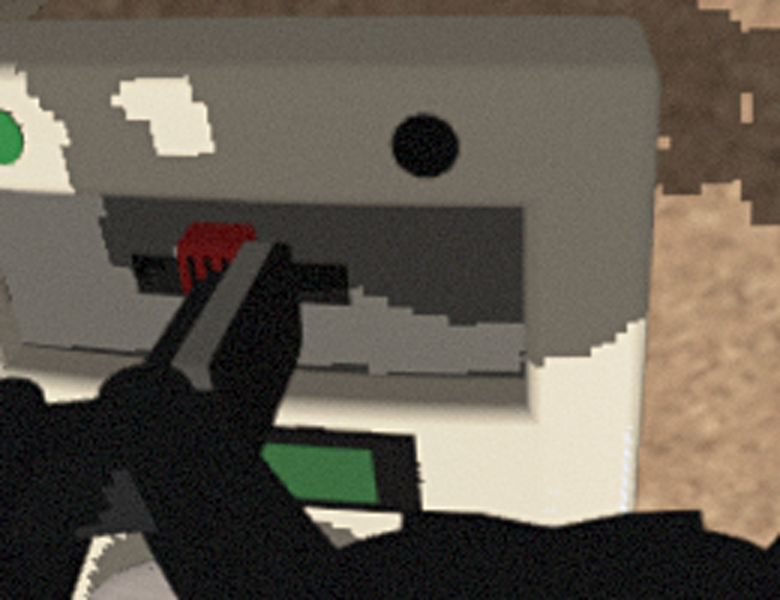

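The knob (crop 178–255, 240) is moving with the finger and still has some slot to go on its left (132). Pushing on.

Call:
{"fn": "apply_moves", "kwargs": {
  "deltas": [85,0,-2,0,0,85,0,-4,0,0,85,0,-6,0,0,85,0,-7,0,0,85,0,-8,0,0,85,0,-9,0,0,85,0,-9,0,0]
}}

```text
clock: 5.15
position: [0.4337, 0.0839, 0.0338]
ee_rot: [0.0, 0.035, 0.999, -0.0]
contact_force: [0.6, 0.4, -0.4]
width: 0.0851
gripper_force: 0.4
```

```bash
python3 - <<'E'
from h import *
im=get_image("wrist"); f=im["frame"]; s=get_state(); print(s["position"],s["contact_force"])
c=f[170:370,140:400]; cv2.imwrite("pics/c4.png",cv2.resize(c[:,:,::-1],(780,600),interpolation=cv2.INTER_CUBIC))
E
```

```text
[0.43371017 0.08393578 0.03380841] [-0.2021034  -0.36140766  0.60357782]
```

View pics/c4.png

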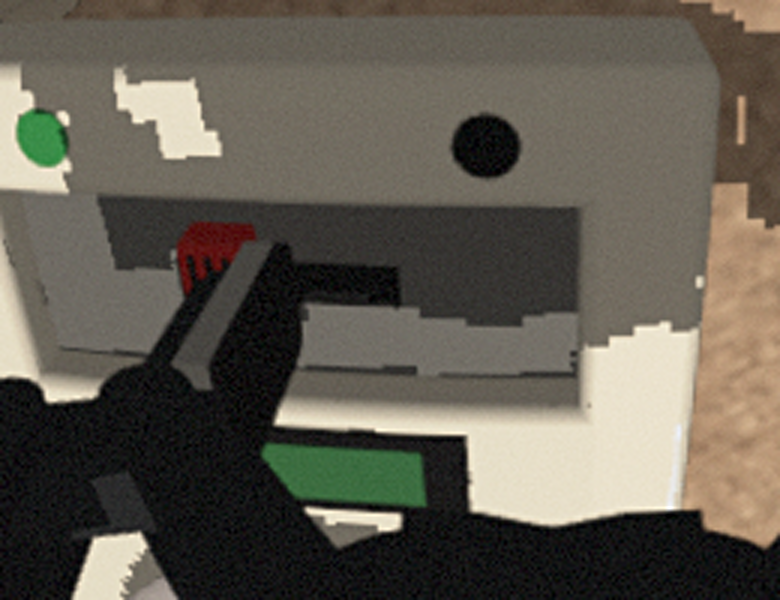

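The slot left of the knob has vanished, so the knob is close to its stop. I'll push a little more, then back off.

Call:
{"fn": "apply_moves", "kwargs": {
  "deltas": [85,0,-1,0,0,85,0,-2,0,0,85,0,-3,0,0,85,0,-3,0,0]
}}

```text
clock: 5.53
position: [0.4336, 0.0813, 0.0339]
ee_rot: [0.0, 0.035, 0.999, 0.0]
contact_force: [1.1, 3.3, 0.8]
width: 0.085
gripper_force: 1.4
```

Call:
{"fn": "apply_moves", "kwargs": {
  "deltas": [85,0,4,0,0,85,0,9,0,0,85,0,10,0,0,85,0,10,-20,0,85,0,10,-50,0,85,0,10,-80,0,85,0,10,-100,0,85,0,10,-110,0,85,0,10,-110,0]
}}

```text
clock: 6.28
position: [0.436, 0.0913, 0.1463]
ee_rot: [0.003, 0.035, 0.999, 0.0]
contact_force: [0.6, 0.7, 0.3]
width: 0.0852
gripper_force: 0.0
```

```bash
python3 - <<'E'
from h import *
im=get_image("wrist"); f=im["frame"]; s=get_state(); print(s["position"],s["contact_force"])
r=place_of("scale_knob",im)[0]; w=at_z(im,r["point"],.036,True)
print(r,w,"scale y",(w[:2]-[.430,.039])@[.0744,.9972])
c=f[110:310,150:410]; cv2.imwrite("pics/c5.png",cv2.resize(c[:,:,::-1],(780,600),interpolation=cv2.INTER_CUBIC))
E
```

```text
[0.43489715 0.0912055  0.14478196] [ 0.51728615  0.12605936 -0.54132945]
{'point': [243.4, 192.2], 'score': 0.62} [0.42752002 0.02512566 0.036     ] scale y -0.014020004668943388
```

View pics/c5.png

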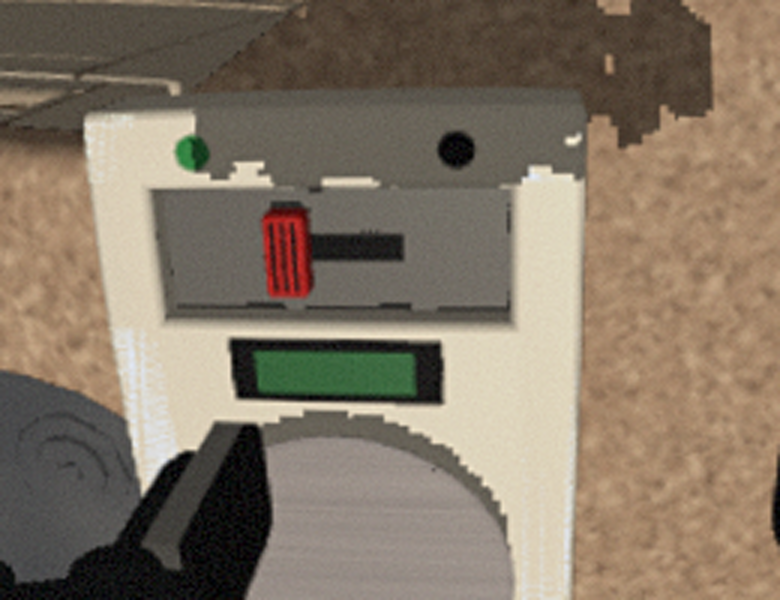

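The knob (crop 288,252) is at the green end of its slot, at scale y of about -13 mm, and the hand is clear. Handing in.

```bash
python3 -c "
from rig import *
print(sign_off())"
```

```text
the job is handed in; nothing more can be done
None
```

The scale's switch is slid to its on stop at the green dot (measured about 13 mm past centre), the lamp was never touched, and the hand was clear of everything when I handed the job in at about 6.5 s; the sign-off returned no verdict.

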